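# Scan an electronic shelf label, then hold it pressed home behind the shelf lip

## Task

Book in the electronic shelf label: while it stands on the rest in front of the clamped hand scanner, squeeze the scanner's trigger and let it spring back. Then take the label off the rest and push it down over the lip of the small riser shelf, in the one bay that has no label, display to the front and its rear tongue behind the lip, until the label sits fully home on the lip. The sprung contact in the bay pushes it back up and it only pairs while it is held down, so finish still gripping the label and holding it pressed home; leave everything else on the bench where it is.

Things in the scene. Friction and masses are not known exactly. Their poses are not given: they have to be found in the camera images.
- label_mid (a point): Centre of the loose electronic shelf label's grey case: 15 mm thick (x), 66 wide (y), 46 high (z), bar-code display on its front (-x) face. Starts upright on the rest, display towards the scanner; about 70 g. Grip the case across its thickness. Two walls, 54 mm wide, hang below it: see label_bridge.
- label_bridge (a point): Middle of the label case's flat underside, 23 mm below label_mid, same axes. In front of it hangs a skirt (8 mm long, flared end down to 12 mm), behind it (+x) a tongue 3.5 mm thick and 18 mm long; the slot between them is 8 mm wide and centred here. This face lands on the rest or on the shelf lip.
- rest_top (a point): Top middle of the rest on the fixed scanning stand: an upright steel strip, 5 mm thick, 60 mm long along x, 34 mm above the bench, which the label straddles; lift the label straight up off it. Stand's axes: +y from the scanner's window to the rest, x across, z up. The window is 66 mm to -y of this point.
- trigger_grip (a point): Where to squeeze the grey pistol-shaped hand scanner, clamped on its side: 46 mm above the bench (25 mm free below). Axes as rest_top. The handle's back is 22 mm to -y, the trigger's front 28 mm to +y (21 mm when squeezed). Both point to -x from the head, whose side is 20 mm to +x; 18 mm thick or more in z. Head and clamp reach 75 mm above the bench.
- trigger (a joint): Angle of the scanner's sprung trigger: 0 released, 0.30 at its stop, where it pushes back with about 5 N at the grip point. It reads the label when held past 0.18 for a moment and springs back when let go.
- shelf: Fixed white riser shelf, 270 mm long (y), 80 deep (x). Origin on the bench under the middle of its front lip, an upright edge 3 mm thick along y, top 100 mm above the bench. Behind it an open channel 17 mm wide, then the deck at 91 mm. Three bays at -85, 0 and +85 mm along y; two carry fixed labels of the same shape, their tops 146 mm above the bench.
- bay (a point): Top of the lip in the middle of the one open bay (which one varies), 100 mm above the bench; axes as the shelf's: x to the rear, y along the lip, z up. A fully home label has label_bridge here with the same axes. Cheeks in the channel leave the tongue 9 mm of play either way along y.
- contact (a joint): Travel in m, downward, of the sprung contact block in the channel behind the open bay's lip: 0 free (its top then 12 mm below the lip's top), 0.006 when the label's tongue is fully home. It pushes up with about 3 N at 0 and 8 N at 0.006.
- fitted_1: One of the two labels fixed on the shelf; origin at the middle of its underside, on the lip.
- fitted_2: The other label fixed on the shelf; origin as for fitted_1.
- vial_1: Small brown bottle, 22 mm across, 52 mm high, standing loose at the rear of the shelf deck; to be left alone. Origin at its underside.
- vial_2: Like vial_1, beside it.
- tally_counter: Hand tally counter, 42x49x20 mm, lying loose at the rear of the shelf deck; to be left alone.
- gauge_2: Round dial gauge, 59x90x31 mm, loose on the bench to the right of the shelf; to be left alone.
- foam_pad_1: Stack of foam sheets, 80x86x26 mm, loose on the bench to the left of the shelf; to be left alone.
- mould_half: Blue mould half, 108x78x20 mm, loose on the bench near its front edge; to be left alone.

How it is judged:
By the outcome, as a careful person would: the job done as asked, in the order asked, and still so for the second after the job is handed in, while the arm keeps its last pose, push and grip.
It also fails if it takes over 42 s, if anything falls off the work surface, if the arm or the gripper's body presses on something with over 40 N, if the wrist force passes 120 N, or if a joint passes its speed limit or range.

## Robot

A 6-joint arm with a two-finger parallel gripper is mounted at the origin on a cart in front of the work surface, level with it; the furniture and walls round the work are solid. World frame = base frame: x ahead of the robot, y to its left, z up, the work surface at z = 0. Lengths are in m, angles in degrees, forces in N, time in s.
With the tool pointing down it reaches from about 0.35 to 0.875 m from the base axis. Payload 4.2 kg.
Tool frame: the origin (TCP) lies between the finger pads; the fingertips stand 8 mm ahead of it and the grasp point (between the pads) lies 11 mm behind it; z points along the fingers, y is the line along which they close (so a half turn about z gives the same grasp; the last joint's range is limited). The gripper opens to 87 mm and grips with 3 to 60 N. Pads are 19 mm wide; open, the fingers measure 117 mm over their backs; the gripper's body (75 mm by 190 mm) begins 51 mm behind the grasp point.
Start: joints at [78.759, 22.042, 0.453, 0, -68.411, -14.817], TCP at [0.275, 0.561, 0.231] pointing down, gripper open.
Joint ranges: [-179.83, 179.83], [-69.29, 118.12], [-61.27, 80.66], [-181.25, 117.63], [-171.15, -9.14], [-177.46, 177.46]. Speed limits (degrees/s): [159.86, 159.86, 180, 180, 180, 180].

## Interface

Orientations are given as a 3x3 rotation matrix whose columns are the frame's x, y, z axes.
In Python, from station import sense, capture, camera_model, finish_job, find_in gives the robot as it stands. The module is installed in compiled form; this text tells all that it offers.
- The arm moves only by the tool arm_command, never from a script. Its argument "motion" is a list of rows, each a list of 7 numbers: the finger opening in mm, from 0 to 87, then the shift along the tool's x, y, z in mm, then the turn, a rotation vector about the tool's x, y, z in rad. In form: [[jaw, dx, dy, dz, rx, ry, rz], ...]. A call has 1 to 8 rows; each row shifts and turns the commanded pose from where the row before left it, along the tool's axes as they then stand; what a row does not reach is not made up. A row lasts 1/10 s, in which the tool goes at most 50 mm and 8.59 degrees, less where a joint would pass 70% of its speed; a pose out of reach is approached as far as the arm can. A call with a gripper value outside its range is refused whole. The fingers move at their own pace and stop on an object; the grip force is fixed at half the most. Time passes only in rows, so rows that do not move let the fingers close. It gives the time, the measured TCP pose, the force, the opening and the grip force at its end, in the units of the state.
- sense(): the state, without advancing time (a new reading comes with each control period).
- capture(name): name is "side" or "top"; returns the picture (480x640x3 uint8, red, green, blue); there is no depth.
- camera_model(name): a dict with "fx", "fy", "cx", "cy" (pixels), "R" (3x3) and "t" (3): a world point X has camera coordinates R X + t. Camera axes: x right, y down, z forward; pixel columns grow to the right and rows downward; lengths in m; the calibration is good to about 2 mm. A picture is of the moment at which its call begins. camera_model takes no time and is no camera call.
- finish_job(): hands the job in; it is judged then, once.
Trained networks look in the newest picture that a camera, given by its name, has taken for a name from the list of things; names that differ only in an ending like _2 or _b are one class to them, and where a whole thing is asked for, a point or a joint stands for the part that bears it (a point fixed in the world has none). Each returns a list of dicts, best first, with "p" (0 to 1); they miss things now and then, are a little off and sometimes report something else, mostly with a low value. They report only what shows in the picture. A call takes as long as a camera call.
- find_in(target, camera): "location" ([row, column] in pixels, amid what is visible of it).
The state is a dict: "time_s": time; "joints": joint angles; "joint_velocities": joint speeds; "effort": joint torques, N m; "tcp_pos": TCP position; "ee_rot": TCP orientation; "wrist_force": force on the tool from outside, world axes, zero at the start; "moment": the same for the moment, N m; "gripper_width": opening from 0.0 (shut) to 1.0 (fully open); "gripper_force": force on a finger pad.
Only numpy, scipy, OpenCV 4.12 (cv2) and the standard library are available. Lean on these libraries where they do the work, as an engineer would, in place of code of your own. Each camera call takes 0.05 s, during which the arm holds its last target. There are 200 camera calls.

## Working session

There is one attempt and no reset: what is moved stays moved. The work goes in short steps, Python scripts to look and compute and a tool call to move; the robot and the scene stay as the last step left them, time stands still between calls to the robot, and variables do not carry over. Pictures are saved under pics/ and viewed, at most 10 in all, crops included, and the job is handed in when it is done.

Besides the shell and the picture viewer there is one more tool, called after "Emit:" as name(argument=value, ...) on one line, values as JSON. arm_command: Moves the arm, as the interface text tells. Its arguments: {"type":"object","properties":{"motion":{"type":"array"}},"required":["motion"]}

```bash
mkdir -p pics
python3 - <<'E'
from station import *
import cv2,numpy as np
s=sense();print(s['time_s'],s['tcp_pos'],s['ee_rot'],s['gripper_width'])
for c in('side','top'):
    im=capture(c);cv2.imwrite(f'pics/{c}0.png',im[...,::-1]);m=camera_model(c);print(c,{k:np.round(v,4).tolist() for k,v in m.items()})
    for t in['label_mid','label_bridge','rest_top','trigger_grip','shelf','bay','fitted_1','vial_1','contact']:
        print(t,[(round(d['p'],2),np.round(d['location'],1).tolist()) for d in find_in(t,c)][:4])
E
```

```text
0.0 [0.27430569 0.56096095 0.22949737] [[ 8.98255720e-01 -4.39472363e-01 -8.39040634e-04]
 [-4.39473154e-01 -8.98253641e-01 -1.93502651e-03]
 [ 9.67193696e-05  2.10688446e-03 -9.99997776e-01]] 1.001989441549571
side {'fx': 519.2493, 'fy': 519.2493, 'cx': 317.2268, 'cy': 245.1118, 'R': [[0.9984, -0.055, 0.0113], [-0.0252, -0.6182, -0.7856], [0.0502, 0.7841, -0.6187]], 't': [-0.5142, 0.2569, 0.7742]}
label_mid [(0.75, [221.3, 282.6]), (0.39, [262.9, 278.4]), (0.23, [381.4, 253.8]), (0.21, [385.5, 377.9])]
label_bridge [(0.95, [221.8, 280.3])]
rest_top [(0.83, [262.5, 280.6]), (0.27, [382.3, 254.0])]
trigger_grip [(0.64, [266.4, 278.4])]
shelf [(0.87, [292.2, 367.8])]
bay [(0.74, [303.0, 350.8])]
fitted_1 [(0.98, [246.4, 337.3]), (0.53, [215.2, 335.9])]
vial_1 [(0.66, [282.2, 384.1]), (0.66, [260.1, 378.5]), (0.6, [384.1, 377.7])]
contact [(0.59, [293.9, 349.5])]
top {'fx': 484.8006, 'fy': 484.8006, 'cx': 329.4494, 'cy': 240.7623, 'R': [[0.0208, -0.999, 0.0402], [-0.9917, -0.0257, -0.1258], [0.1267, -0.0373, -0.9912]], 't': [0.2181, 0.566, 0.8741]}
label_mid [(0.88, [289.6, 234.1])]
label_bridge [(0.79, [288.6, 232.0])]
rest_top [(0.8, [291.6, 283.9])]
trigger_grip [(0.56, [294.7, 279.3]), (0.23, [190.2, 352.5])]
shelf [(0.91, [207.3, 332.5]), (0.66, [193.8, 380.8])]
bay [(0.43, [198.7, 306.1])]
fitted_1 [(0.63, [231.3, 329.4]), (0.58, [227.3, 277.0])]
vial_1 [(0.68, [190.0, 352.0]), (0.66, [192.9, 383.3]), (0.3, [312.0, 280.6])]
contact [(0.65, [217.1, 442.4]), (0.42, [210.0, 332.7]), (0.34, [224.5, 278.9])]
```

Run:
```python
import cv2
for c,(x0,y0,x1,y1) in {'side':(230,180,430,330),'top':(200,160,440,340)}.items():
    im=cv2.imread(f'pics/{c}0.png');cv2.imwrite(f'pics/{c}0c.png',cv2.resize(im[y0:y1,x0:x1],(800,600),interpolation=cv2.INTER_CUBIC))
```

```text
(no output)
```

View pics/side0c.png

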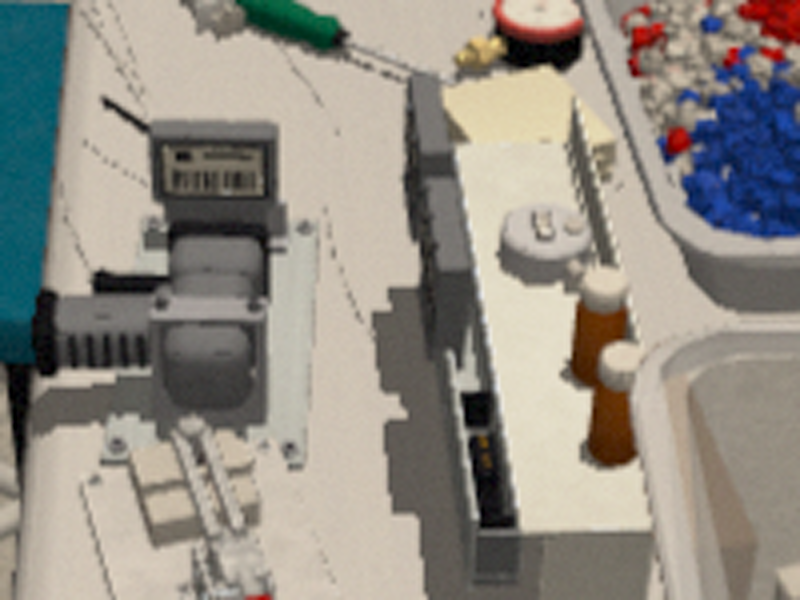

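View pics/top0c.png

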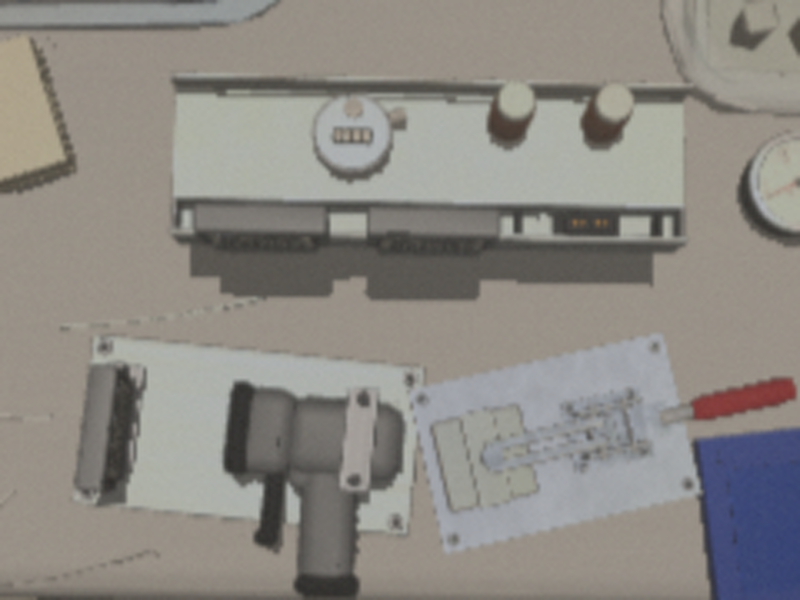

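The side view shows the label on the rest (display corners about (268,210)–(299,210)) and the scanner below it. The top view shows the open bay at the right (world −y), contact at about (376,227). Handle and trigger are near (298,315). Next I fit poses.

```bash
cat > h.py <<'E'
import numpy as np,cv2
from scipy.optimize import least_squares
from station import *
M={c:camera_model(c) for c in('side','top')}
def proj(c,X):
    m=M[c];q=np.atleast_2d(X)@np.array(m['R']).T+np.array(m['t'])
    return np.c_[m['fx']*q[:,0]/q[:,2]+m['cx'],m['fy']*q[:,1]/q[:,2]+m['cy']]
def ray(c,u,v,z):
    m=M[c];R=np.array(m['R']);C=-R.T@m['t'];d=R.T@[(u-m['cx'])/m['fx'],(v-m['cy'])/m['fy'],1]
    return C+d*(z-C[2])/d[2]
def W(p,L):
    c,s=np.cos(p[2]),np.sin(p[2]);L=np.atleast_2d(L)
    return np.c_[p[0]+c*L[:,0]-s*L[:,1],p[1]+s*L[:,0]+c*L[:,1],L[:,2]]
def fit(obs,p0):
    f=lambda p:np.concatenate([(proj(c,W(p,[X]))[0]-uv) for c,X,uv in obs])
    r=least_squares(f,p0,loss='soft_l1');return r.x,r.fun.reshape(-1,2)
E
python3 - <<'E'
from h import *
T=lambda u,v:np.array([200+u*.3-.35,160+v*.3-.35]); S=lambda u,v:np.array([230+u*.25-.4,180+v*.25-.4])
f=.0075
lab=[('side',[-f,33e-3,.08],S(152,122)),('side',[-f,-33e-3,.08],S(276,122)),
('top',[f,33e-3,.08],T(90,365)),('top',[-f,33e-3,.08],T(78,0))]
lab=[('side',[-f,33e-3,.08],S(152,124)),('side',[-f,-33e-3,.08],S(275,124)),
('top',[f,-33e-3,.08],T(90,365)),('top',[f,33e-3,.08],T(78,488)),('top',[-f,33e-3,.08],T(105,490)),('top',[-f,-33e-3,.08],T(118,365))]
p,r=fit(lab,[.4,.18,1.5]);print('label',p,np.degrees(p[2]));print(r.round(1))
sh=[('top',[-.0015,.135,.1],T(172,240)),('top',[-.0015,-.135,.1],T(685,243)),('side',[-.0015,-.135,.1],S(475,527)),
('top',[.0075-.0,.085+.033,.146],T(194,204)),('top',[.0075,-.033,.146],T(500,208)),('top',[.0075,.033,.146],T(368,206)),('top',[.0075,.085-.033,.146],T(327,205)),
('side',[-.0075,.033,.146],S(428,180)),('side',[-.0075,-.033,.146],S(438,270)),('side',[.0075,-.033,.146],S(472,270))]
q,r=fit(sh,[.55,0,0]);print('shelf',q,np.degrees(q[2]));print(r.round(1))
print('trig top',ray('top',*T(355,512),.05),ray('top',*T(262,512),.05))
print('bay',W(q,[[0,-.085,.1]]))
st=[p[0],p[1],p[2]-np.pi/2]
def poly(im,c,pts,col,S):
    for a in pts: cv2.circle(im,tuple(int(v) for v in S(*a)),3,col,-1)
for c,(x0,y0,x1,y1) in {'side':(230,180,430,330),'top':(200,160,440,340)}.items():
    im=cv2.imread(f'pics/{c}0c.png');k=800/(x1-x0)
    def box(P,xs,ys,zs,col):
        L=np.array([[x,y,z] for x in xs for y in ys for z in zs]);uv=proj(c,W(P,L));uv=((uv-[x0,y0]+.5)*k).astype(int)
        for i in range(8):
            for b in(1,2,4):
                if not i&b: cv2.line(im,tuple(map(int,uv[i])),tuple(map(int,uv[i|b])),col,1)
    box(p,(-f,f),(-.033,.033),(.034,.08),(0,0,255))
    box(q,(-.0015,.0015),(-.135,.135),(0.,.1),(0,255,0))
    for y in(.085,0): box(q,(-f,f),(y-.033,y+.033),(.1,.146),(255,0,0))
    box(q,(-f,f),(-.085-.033,-.085+.033),(.1,.146),(0,255,255))
    cv2.imwrite(f'pics/{c}1.png',im)
im=np.vstack([cv2.resize(cv2.imread('pics/side1.png'),(0,0),fx=1,fy=1)]);
E
```

```text
label [0.46789269 0.405786   1.51634705] 86.88028599424315
[[-0.   3. ]
 [ 1.5  3.3]
 [-0.3 -0.7]
 [-0.7  0.6]
 [-0.   0.7]
 [-0.1  0. ]]
shelf [0.56920951 0.23497575 0.01071835] 0.6141161028704903
[[-0.8 -1.2]
 [ 1.4  0.4]
 [ 0.4 -1.5]
 [-0.1  0.2]
 [ 0.6  0.5]
 [-0.1  0.4]
 [ 0.6  0.5]
 [-0.7 -0.6]
 [ 0.5 -0.1]
 [ 0.9 -0.3]]
trig top [0.42637644 0.27099872 0.05      ] [0.4253852  0.32079977 0.05      ]
bay [[0.57012055 0.14998063 0.1       ]]
```

View pics/side1.png

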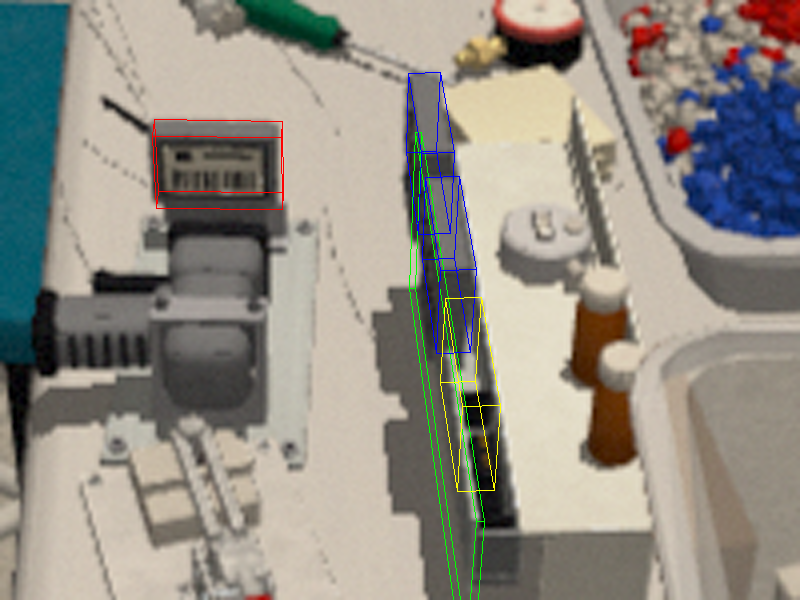

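View pics/top1.png

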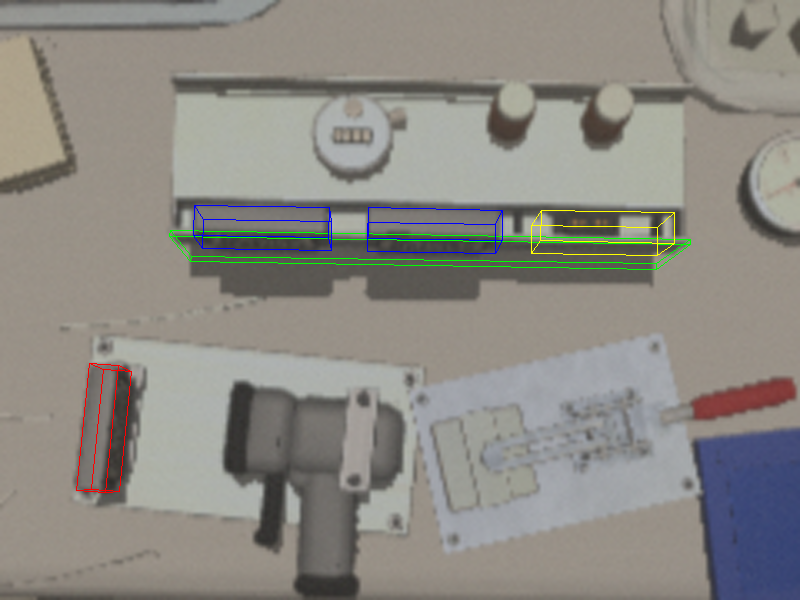

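Run:
```python
from h import *
T=lambda u,v:np.array([200+u*.3-.35,160+v*.3-.35]); S=lambda u,v:np.array([230+u*.25-.4,180+v*.25-.4])
f=.0075
lab=[('side',[f,33e-3,.08],S(151,123)),('side',[f,-33e-3,.08],S(277,123)),('side',[-f,33e-3,.08],S(156,141)),('side',[-f,-33e-3,.08],S(272,141)),
('top',[f,-33e-3,.08],T(90,365)),('top',[f,33e-3,.08],T(78,488)),('top',[-f,33e-3,.08],T(105,490)),('top',[-f,-33e-3,.08],T(118,365))]
p,r=fit(lab,[.4,.18,1.5]);print('label',p,np.degrees(p[2]));print(r.round(1))
for n,a in dict(headlow=(290,475),headlow2=(385,490),hb_top=(357,500),hb_bot=(357,570),hl_top=(303,500),hl_bot=(298,570),tr=(262,500),win=(228,470),win2=(233,382),pl1=(97,337),pl2=(420,370),pl3=(75,500),pl4=(405,532)).items():
    print(n,ray('top',*T(*a),0.003 if n[:2]=='pl' else .055).round(4))
im=cv2.imread('pics/top0.png')[260:345,215:335];cv2.imwrite('pics/scan.png',cv2.resize(im,(0,0),fx=6.6,fy=6.6,interpolation=cv2.INTER_CUBIC))
```

```text
label [0.46751796 0.40486385 1.52419166] 87.3297494436712
[[ 0.5 -0.5]
 [ 1.  -0.4]
 [-1.2 -0.9]
 [ 2.1 -0.7]
 [ 0.  -0.4]
 [ 0.   0.9]
 [ 0.7  0.9]
 [ 0.3  0.2]]
headlow [0.4454 0.3062 0.055 ]
headlow2 [0.4385 0.2552 0.055 ]
hb_top [0.4329 0.2701 0.055 ]
hb_bot [0.396  0.2691 0.055 ]
hl_top [0.4323 0.2989 0.055 ]
hl_bot [0.3954 0.3004 0.055 ]
tr [0.4318 0.3207 0.055 ]
win [0.4473 0.3393 0.055 ]
win2 [0.4944 0.3384 0.055 ]
pl1 [0.5211 0.4209 0.003 ]
pl2 [0.5066 0.2363 0.003 ]
pl3 [0.4289 0.4289 0.003 ]
pl4 [0.4147 0.2428 0.003 ]
```

View pics/scan.png

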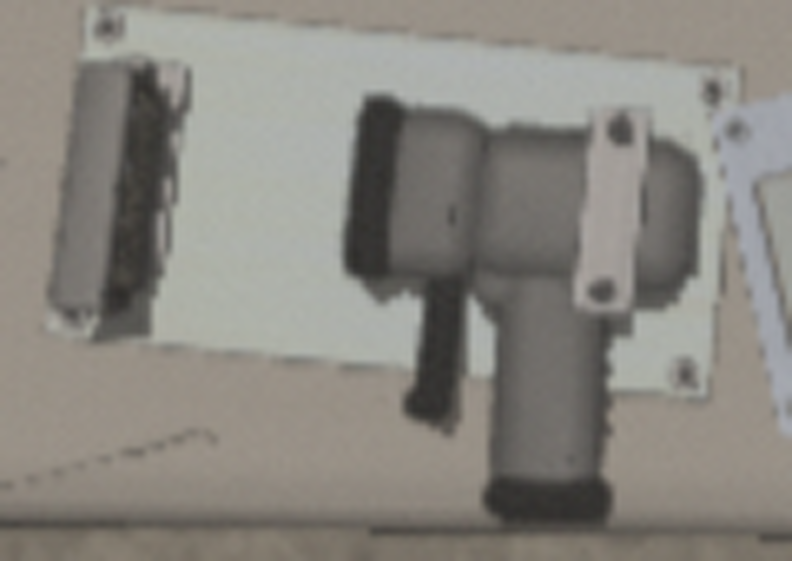

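```bash
cat >> h.py <<'E'
def delta(x,y,z,yawx):
    "tool-axis shift (mm, in the goal orientation: turn first) and turn about tool z, goal tool x-axis at yawx deg, z down"
    s=sense();R=np.array(s['ee_rot']);a=np.radians(yawx)
    G=np.array([[np.cos(a),np.sin(a),0],[np.sin(a),-np.cos(a),0],[0,0,-1]])
    rv=cv2.Rodrigues(R.T@G)[0].ravel();d=(np.array([x,y,z])-s['tcp_pos'])*1e3
    print('t',round(s['time_s'],2),'tcp',s['tcp_pos'].round(4),'turn',rv.round(4),'shift(goal axes)',(G.T@d).round(1),'shift(now)',(R.T@d).round(1),'F',np.round(s['wrist_force'],1),'w',round(s['gripper_width']*87,1),'gf',round(float(s['gripper_force']),1))
E
python3 -c "
from h import *
delta(.422,.293,.229,-4.5)"
```

```text
t 1.0 tcp [0.2745 0.5615 0.2305] turn [-0.      0.     -0.3763] shift(goal axes) [168.1 256.1   1.5] shift(now) [250.4 176.4   1.5] F [ 0.4  0.4 -1.3] w 87.0 gf 0.0
```

Emit:
arm_command(motion=[[87,0,0,0,0,0,-0.126],[87,0,0,0,0,0,-0.126],[87,0,0,0,0,0,-0.125],[87,24,36,0,0,0,0],[87,24,36,0,0,0,0],[87,24,36,0,0,0,0],[87,24,36,0,0,0,0],[87,24,36,0,0,0,0]])

```text
time_s: 1.8
tcp_pos: [0.3807, 0.3711, 0.2308]
ee_rot: [[0.997, -0.077, 0.0], [-0.077, -0.997, 0.0], [0.0, -0.0, -1.0]]
wrist_force: [0.8, -0.0, 1.3]
gripper_width: 1.001
gripper_force: 0.0
```

Emit:
arm_command(motion=[[87,24,36,0,0,0,0],[87,24,36,0,0,0,0],[87,0,0,0,0,0,0],[87,0,0,0,0,0,0]])

```text
time_s: 2.2
tcp_pos: [0.4229, 0.2964, 0.2308]
ee_rot: [[0.997, -0.08, 0.0], [-0.08, -0.997, 0.001], [0.0, -0.001, -1.0]]
wrist_force: [-0.1, 0.7, -0.7]
gripper_width: 0.999
gripper_force: 0.0
```

```bash
python3 -c "
from h import *
delta(.422,.293,.036,-4.5)"
```

```text
t 2.2 tcp [0.4229 0.2964 0.2308] turn [-0.0007 -0.0004 -0.0014] shift(goal axes) [ -0.7   3.5 194.8] shift(now) [ -0.7   3.6 194.8] F [-0.1  0.7 -0.7] w 87.0 gf 0.0
```

Emit:
arm_command(motion=[[87,0,0,40,0,0,0],[87,0,0,40,0,0,0],[87,0,0,40,0,0,0],[87,0,0,20,0,0,0],[87,0,0,10,0,0,0],[87,0,0,10,0,0,0]])

```text
time_s: 2.8
tcp_pos: [0.4225, 0.2985, 0.0703]
ee_rot: [[0.997, -0.076, 0.001], [-0.076, -0.997, 0.001], [0.001, -0.001, -1.0]]
wrist_force: [0.2, -0.6, -0.3]
gripper_width: 1.005
gripper_force: 0.0
```

Emit:
arm_command(motion=[[87,0,0,10,0,0,0],[87,0,0,10,0,0,0],[87,0,0,8,0,0,0],[87,0,0,6,0,0,0],[87,0,0,0,0,0,0]])

```text
time_s: 3.3
tcp_pos: [0.4222, 0.2968, 0.0359]
ee_rot: [[0.997, -0.078, -0.001], [-0.078, -0.997, -0.001], [-0.001, 0.001, -1.0]]
wrist_force: [0.1, -0.1, 0.8]
gripper_width: 0.998
gripper_force: 0.0
```

Run:
```python
from h import *
delta(.422,.293,.036,-4.5)
a=capture('side')[200:300,220:340];b=capture('top')[260:345,215:335]
a=cv2.resize(a,(480,400),interpolation=cv2.INTER_CUBIC);cv2.imwrite('pics/g1.png',a[...,::-1])
```

```text
t 3.3 tcp [0.4222 0.2968 0.0359] turn [0.0011 0.0008 0.0005] shift(goal axes) [ 0.1  3.8 -0.1] shift(now) [ 0.1  3.8 -0.1] F [ 0.1 -0.1  0.8] w 86.8 gf 0.0
```

View pics/g1.png

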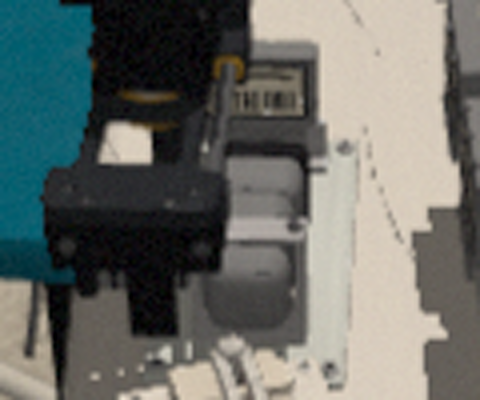

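The side view shows the fingers straddling the handle and trigger, clear of the head and label. Next I close.

Emit:
arm_command(motion=[[70,0,0,0,0,0,0],[60,0,0,0,0,0,0],[54,0,0,0,0,0,0],[54,0,1,0,0,0,0],[54,0,0,0,0,0,0]])

```text
time_s: 3.9
tcp_pos: [0.4223, 0.2961, 0.0366]
ee_rot: [[0.997, -0.078, -0.0], [-0.078, -0.997, 0.0], [-0.0, -0.0, -1.0]]
wrist_force: [0.5, -0.1, 1.8]
gripper_width: 0.664
gripper_force: 0.0
```

Emit:
arm_command(motion=[[48,0,1,0,0,0,0],[48,0,1,0,0,0,0],[46,0,0.5,0,0,0,0],[46,0,0,0,0,0,0]])

```text
time_s: 4.3
tcp_pos: [0.4218, 0.294, 0.0367]
ee_rot: [[0.997, -0.076, -0.0], [-0.076, -0.997, 0.0], [-0.0, 0.0, -1.0]]
wrist_force: [-4.4, 2.3, 2.2]
gripper_width: 0.537
gripper_force: 9.8
```

Emit:
arm_command(motion=[[43,0,0.5,0,0,0,0],[40,0,0,0,0,0,0],[38,0,0,0,0,0,0],[38,0,0,0,0,0,0],[38,0,0,0,0,0,0]])

```text
time_s: 4.8
tcp_pos: [0.4217, 0.2934, 0.0367]
ee_rot: [[0.997, -0.074, -0.0], [-0.074, -0.997, -0.001], [-0.0, 0.001, -1.0]]
wrist_force: [-4.8, 3.9, 2.3]
gripper_width: 0.522
gripper_force: 31.9
```

Run:
```python
from h import *
delta(.422,.293,.036,-4.5)
```

```text
t 4.8 tcp [0.4217 0.2934 0.0367] turn [0.0006 0.0001 0.005 ] shift(goal axes) [0.4 0.4 0.7] shift(now) [0.3 0.4 0.7] F [-4.8  3.9  2.3] w 45.4 gf 31.9
```

Emit:
arm_command(motion=[[46,0,0,0,0,0,0],[46.5,0,0,0,0,0,0],[46.5,0,0,0,0,0,0]])

```text
time_s: 5.1
tcp_pos: [0.4217, 0.2939, 0.0368]
ee_rot: [[0.997, -0.077, 0.0], [-0.077, -0.997, 0.001], [-0.0, -0.001, -1.0]]
wrist_force: [-5.4, 5.2, 3.1]
gripper_width: 0.537
gripper_force: 8.6
```

Emit:
arm_command(motion=[[48,0,0,0,0,0,0],[48,0,0,0,0,0,0]])

```text
time_s: 5.3
tcp_pos: [0.4219, 0.2945, 0.0368]
ee_rot: [[0.997, -0.078, 0.001], [-0.078, -0.997, 0.002], [0.0, -0.002, -1.0]]
wrist_force: [-5.2, 5.9, 0.9]
gripper_width: 0.551
gripper_force: 5.1
```

Emit:
arm_command(motion=[[50,0,0,0,0,0,0],[50,0,0,0,0,0,0]])

```text
time_s: 5.5
tcp_pos: [0.4224, 0.2949, 0.0367]
ee_rot: [[0.997, -0.078, 0.002], [-0.078, -0.997, 0.003], [0.001, -0.003, -1.0]]
wrist_force: [-3.0, 6.4, -0.3]
gripper_width: 0.572
gripper_force: 3.3
```

Emit:
arm_command(motion=[[52,0,0,0,0,0,0],[52,0,0,0,0,0,0]])

```text
time_s: 5.7
tcp_pos: [0.4226, 0.2947, 0.0368]
ee_rot: [[0.997, -0.078, 0.002], [-0.078, -0.997, 0.003], [0.001, -0.003, -1.0]]
wrist_force: [-1.9, 5.8, 0.5]
gripper_width: 0.594
gripper_force: 2.5
```

Emit:
arm_command(motion=[[60,0,-1,0,0,0,0],[75,0,-1,0,0,0,0],[87,0,-0.5,0,0,0,0],[87,0,0,0,0,0,0],[87,0,0,0,0,0,0]])

```text
time_s: 6.2
tcp_pos: [0.4221, 0.2953, 0.0364]
ee_rot: [[0.997, -0.078, -0.001], [-0.078, -0.997, -0.001], [-0.0, 0.001, -1.0]]
wrist_force: [0.1, -0.2, 0.5]
gripper_width: 0.949
gripper_force: 0.0
```

Emit:
arm_command(motion=[[87,0,0,-15,0,0,0],[87,0,0,-30,0,0,0],[87,0,0,-40,0,0,0],[87,0,0,-40,0,0,0],[87,0,0,-10,0,0,0],[87,0,0,0,0,0,0]])

```text
time_s: 6.8
tcp_pos: [0.4228, 0.2964, 0.1734]
ee_rot: [[0.997, -0.078, 0.003], [-0.078, -0.997, 0.004], [0.002, -0.004, -1.0]]
wrist_force: [-0.5, -0.2, -0.3]
gripper_width: 0.999
gripper_force: 0.0
```

Run:
```python
from h import *
delta(.4675,.405,.172,-4.2)
a=capture('top')[260:345,215:335];print(find_in('trigger','top')[:2])
cv2.imwrite('pics/s2.png',cv2.resize(a,(0,0),fx=5,fy=5,interpolation=cv2.INTER_CUBIC)[...,::-1])
```

```text
t 6.8 tcp [0.4228 0.2964 0.1734] turn [-0.0038 -0.0024 -0.0046] shift(goal axes) [  36.6 -111.6    1.4] shift(now) [  36.1 -111.7    1.9] F [-0.5 -0.2 -0.3] w 86.9 gf 0.0
[]
```

Emit:
arm_command(motion=[[70,12,-37,0,-0.004,-0.002,-0.005],[50,12,-37,0,0,0,0],[50,12,-37,0,0,0,0],[50,0,0,0,0,0,0],[50,0,0,0,0,0,0]])

```text
time_s: 7.4
tcp_pos: [0.4656, 0.4031, 0.168]
ee_rot: [[0.997, -0.073, -0.006], [-0.073, -0.997, -0.008], [-0.005, 0.009, -1.0]]
wrist_force: [-0.9, -0.4, -0.3]
gripper_width: 0.64
gripper_force: 0.0
```

Run:
```python
from h import *
delta(.4675,.405,.049,-4.2)
```

```text
t 7.4 tcp [0.4656 0.4031 0.168 ] turn [0.0088 0.0055 0.0007] shift(goal axes) [  1.8  -2.  119. ] shift(now) [  2.4  -3.1 118.9] F [-0.9 -0.4 -0.3] w 55.7 gf 0.0
```

Emit:
arm_command(motion=[[50,2,-2.5,40,0.004,0.002,0],[50,0,0,30,0,0,0],[50,0,0,10,0,0,0],[50,0,0,0,0,0,0],[50,0,0,0,0,0,0]])

```text
time_s: 7.9
tcp_pos: [0.4691, 0.406, 0.0924]
ee_rot: [[0.997, -0.073, 0.001], [-0.073, -0.997, 0.001], [0.001, -0.001, -1.0]]
wrist_force: [-0.3, 1.2, 0.5]
gripper_width: 0.571
gripper_force: 0.0
```

Run:
```python
from h import *
delta(.4675,.405,.049,-4.2)
```

```text
t 7.9 tcp [0.4691 0.406  0.0924] turn [-0.0011 -0.0013  0.0007] shift(goal axes) [-1.5  1.1 43.4] shift(now) [-1.6  1.2 43.4] F [-0.3  1.2  0.5] w 49.7 gf 0.0
```

Emit:
arm_command(motion=[[50,-1.5,1,15,0,0,0],[50,0,0,15,0,0,0],[50,0,0,13,0,0,0],[50,0,0,0,0,0,0],[35,0,0,0,0,0,0],[25,0,0,0,0,0,0],[21,0,0,0,0,0,0],[19,0,0,0,0,0,0]])

```text
time_s: 8.7
tcp_pos: [0.4672, 0.4053, 0.0488]
ee_rot: [[0.997, -0.073, 0.001], [-0.073, -0.997, 0.001], [0.001, -0.001, -1.0]]
wrist_force: [-0.1, 0.2, 1.0]
gripper_width: 0.299
gripper_force: 0.0
```

Run:
```python
from h import *
delta(.4675,.405,.049,-4.2)
```

```text
t 8.7 tcp [0.4672 0.4053 0.0488] turn [-0.0009 -0.0006  0.0006] shift(goal axes) [ 0.3  0.2 -0.2] shift(now) [ 0.3  0.2 -0.2] F [-0.1  0.2  1. ] w 26.0 gf 0.0
```

Emit:
arm_command(motion=[[17,0,0,0,0,0,0],[16,0,0,0,0,0,0],[15,0,0,0,0,0,0],[14,0,0,0,0,0,0]])

```text
time_s: 9.1
tcp_pos: [0.4671, 0.4052, 0.0483]
ee_rot: [[0.997, -0.073, 0.0], [-0.073, -0.997, 0.0], [0.0, -0.0, -1.0]]
wrist_force: [-0.3, 0.8, -0.5]
gripper_width: 0.17
gripper_force: 20.2
```

Emit:
arm_command(motion=[[8,0,0,0,0,0,0],[8,0,0,0,0,0,0],[8,0,0,0,0,0,0]])

```text
time_s: 9.4
tcp_pos: [0.4671, 0.4052, 0.0483]
ee_rot: [[0.997, -0.073, 0.0], [-0.073, -0.997, 0.0], [0.0, -0.0, -1.0]]
wrist_force: [-0.1, 1.1, 0.7]
gripper_width: 0.17
gripper_force: 30.0
```

Run:
```python
from h import *
delta(.4675,.405,.049,-4.2)
```

```text
t 9.4 tcp [0.4671 0.4052 0.0483] turn [-0.0004 -0.0002  0.0006] shift(goal axes) [ 0.5  0.2 -0.7] shift(now) [ 0.5  0.2 -0.7] F [-0.1  1.1  0.7] w 14.8 gf 30.0
```

Emit:
arm_command(motion=[[8,0,0,-8,0,0,0],[8,0,0,-15,0,0,0],[8,0,0,-30,0,0,0],[8,0,0,-40,0,0,0],[8,0,0,-40,0,0,0],[8,0,0,-30,0,0,0],[8,0,0,-10,0,0,0],[8,0,0,0,0,0,0]])

```text
time_s: 10.2
tcp_pos: [0.4671, 0.4051, 0.2228]
ee_rot: [[0.997, -0.073, 0.001], [-0.073, -0.997, 0.002], [0.001, -0.002, -1.0]]
wrist_force: [0.0, 1.0, -0.8]
gripper_width: 0.174
gripper_force: 30.0
```

Emit:
arm_command(motion=[[8,0,0,0,0,0,0.145],[8,0,0,0,0,0,0.145],[8,0,0,0,0,0,0.145],[8,0,0,0,0,0,0.145],[8,0,0,0,0,0,0.145],[8,0,0,0,0,0,0.145],[8,0,0,0,0,0,0.145],[8,0,0,0,0,0,0.145]])

```text
time_s: 11.0
tcp_pos: [0.4659, 0.4038, 0.2181]
ee_rot: [[0.326, -0.946, -0.004], [-0.946, -0.326, -0.004], [0.003, 0.005, -1.0]]
wrist_force: [-0.3, 0.4, -1.6]
gripper_width: 0.169
gripper_force: 30.0
```

Emit:
arm_command(motion=[[8,0,0,0,0,0,0.145],[8,0,0,0,0,0,0.145],[8,0,0,0,0,0,0.037],[8,0,0,0,0,0,0],[8,0,0,0,0,0,0]])

```text
time_s: 11.5
tcp_pos: [0.4664, 0.4043, 0.2193]
ee_rot: [[0.012, -1.0, -0.002], [-1.0, -0.012, -0.003], [0.003, 0.002, -1.0]]
wrist_force: [0.6, 0.3, -0.3]
gripper_width: 0.168
gripper_force: 30.0
```

Run:
```python
from h import *
delta(.570,.150,.19,-89.4)
```

```text
t 11.5 tcp [0.4664 0.4043 0.2193] turn [ 0.0024 -0.0028  0.0013] shift(goal axes) [ 255.4 -100.9   29.3] shift(now) [ 255.4 -100.7   29.8] F [ 0.6  0.3 -0.3] w 14.6 gf 30.0
```

Emit:
arm_command(motion=[[8,36,-14,0,0,0,0],[8,36,-14,0,0,0,0],[8,36,-14,0,0,0,0],[8,36,-14,0,0,0,0],[8,36,-15,0,0,0,0],[8,36,-15,0,0,0,0],[8,36,-15,0,0,0,0],[8,3,0,0,0,0,0]])

```text
time_s: 12.3
tcp_pos: [0.5714, 0.1475, 0.2203]
ee_rot: [[0.007, -1.0, -0.002], [-1.0, -0.007, -0.001], [0.001, 0.002, -1.0]]
wrist_force: [-0.0, 0.1, -1.0]
gripper_width: 0.172
gripper_force: 30.0
```

Emit:
arm_command(motion=[[8,0,0,20,0,0,0],[8,0,0,15,0,0,0],[8,0,0,0,0,0,0],[8,0,0,0,0,0,0],[8,0,0,0,0,0,0]])

```text
time_s: 12.8
tcp_pos: [0.5712, 0.1517, 0.1871]
ee_rot: [[0.012, -1.0, 0.002], [-1.0, -0.012, 0.0], [-0.0, -0.002, -1.0]]
wrist_force: [-0.5, 0.0, -0.6]
gripper_width: 0.167
gripper_force: 30.0
```

Run:
```python
from h import *
delta(.570,.150,.134,-89.4)
s=sense();tc=np.array(s['tcp_pos'])
f=.0075
P=(tc[0],tc[1],np.radians(.6));bz=tc[2]-.0143
q=[.5692095,.2349758,.0107184]
x0,y0=290,200
im=capture('side')[200:320,290:430][...,::-1];k=5
im=cv2.resize(im,(0,0),fx=k,fy=k,interpolation=cv2.INTER_CUBIC);raw=im.copy()
def box(P,xs,ys,zs,col):
    L=np.array([[x,y,z] for x in xs for y in ys for z in zs]);uv=((proj('side',W(P,L))-[x0,y0]+.5)*k).astype(int)
    for i in range(8):
        for b in(1,2,4):
            if not i&b: cv2.line(im,tuple(map(int,uv[i])),tuple(map(int,uv[i|b])),col,1)
box(P,(-f,f),(-.033,.033),(bz,bz+.046),(0,0,255))
box(q,(-.0015,.0015),(-.135,.135),(.09,.1),(0,255,0))
box(q,(-f,f),(-.033,.033),(.1,.146),(255,0,0))
cv2.imwrite('pics/b1.png',im)
```

```text
t 12.8 tcp [0.5712 0.1517 0.1871] turn [-0.0015  0.0004  0.0015] shift(goal axes) [ 1.7  1.2 53.1] shift(now) [ 1.7  1.3 53.1] F [-0.5  0.  -0.6] w 14.5 gf 30.0
```

View pics/b1.png

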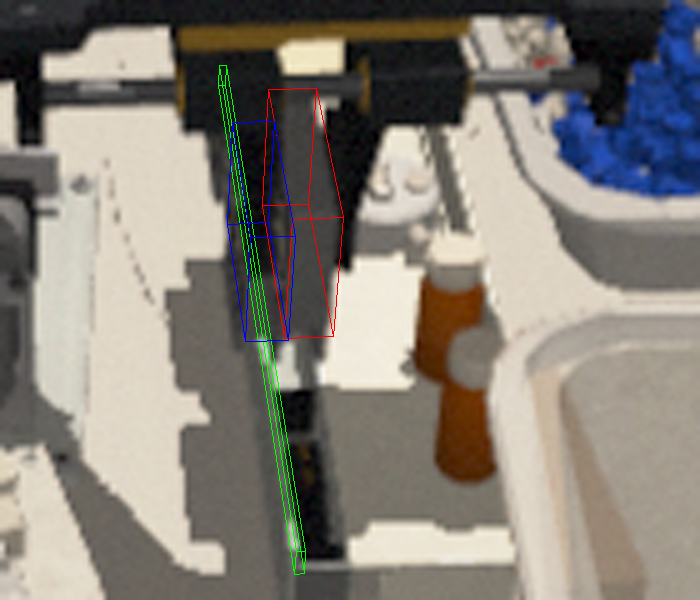

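The overlay matches the lip (white line from (262,345) to (293,530)) and the fitted label. The held label's red box agrees, with its tongue hanging behind the lip near (310,370).

Emit:
arm_command(motion=[[8,1.7,1.2,15,0,0,0],[8,0,0,15,0,0,0],[8,0,0,12,0,0,0],[8,0,0,5,0,0,0],[8,0,0,0,0,0,0],[8,0,0,0,0,0,0]])

```text
time_s: 13.45
tcp_pos: [0.5701, 0.1496, 0.1398]
ee_rot: [[0.011, -1.0, 0.001], [-1.0, -0.011, 0.0], [-0.0, -0.001, -1.0]]
wrist_force: [0.6, 0.6, -0.3]
gripper_width: 0.17
gripper_force: 30.0
```

Run:
```python
from h import *
delta(.570,.150,.1143,-89.4)
s=sense();tc=np.array(s['tcp_pos'])
f=.0075
P=(tc[0],tc[1],np.radians(.6));bz=tc[2]-.0143
q=[.5692095,.2349758,.0107184]
x0,y0=310,240;k=7
im=capture('side')[y0:320,x0:400][...,::-1]
raw=cv2.resize(im,(0,0),fx=k,fy=k,interpolation=cv2.INTER_CUBIC);im=raw.copy()
def box(P,xs,ys,zs,col):
    L=np.array([[x,y,z] for x in xs for y in ys for z in zs]);uv=((proj('side',W(P,L))-[x0,y0]+.5)*k).astype(int)
    for i in range(8):
        for b in(1,2,4):
            if not i&b: cv2.line(im,tuple(map(int,uv[i])),tuple(map(int,uv[i|b])),col,1)
box(P,(-f,f),(-.033,.033),(bz,bz+.046),(0,0,255))
box(P,(.004,f),(-.027,.027),(bz-.018,bz),(0,255,255))
box(q,(-.0015,.0015),(-.135,.135),(.09,.1),(0,255,0))
g=raw.astype(float)*1.0
cv2.imwrite('pics/b2.png',cv2.resize(np.hstack([np.clip(raw*1.6,0,255).astype(np.uint8)[:,:400],np.clip(im*1.6,0,255).astype(np.uint8)[:,:400]]),(0,0),fx=1,fy=1))
```

```text
t 13.45 tcp [0.5701 0.1496 0.1398] turn [-0.0011  0.0002  0.0009] shift(goal axes) [-0.4  0.1 25.5] shift(now) [-0.4  0.1 25.5] F [ 0.6  0.6 -0.3] w 14.8 gf 30.0
```

View pics/b2.png

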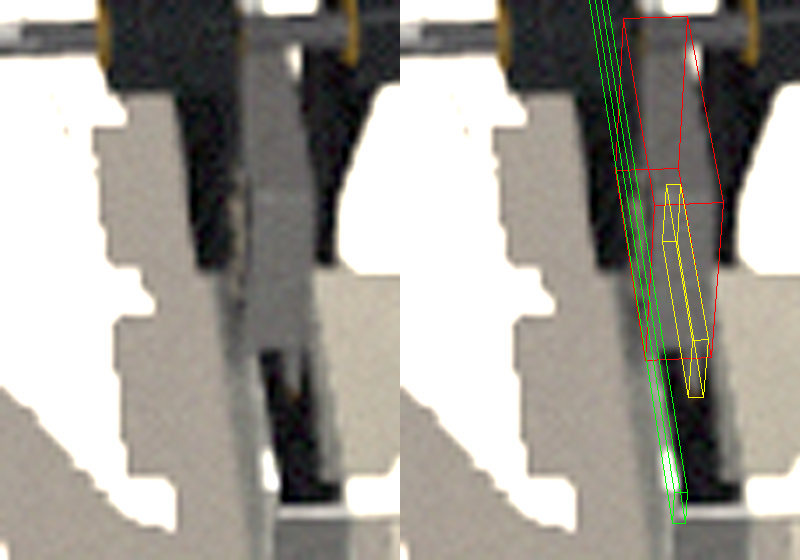

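The tongue (295,375) sits behind the lip line with about 1 mm of error, so I descend.

Emit:
arm_command(motion=[[8,0,0,5,0,0,0],[8,0,0,4,0,0,0],[8,0,0,4,0,0,0],[8,0,0,3,0,0,0],[8,0,0,0,0,0,0]])

```text
time_s: 14.0
tcp_pos: [0.5692, 0.1492, 0.1225]
ee_rot: [[0.011, -1.0, -0.001], [-1.0, -0.011, -0.001], [0.001, 0.001, -1.0]]
wrist_force: [0.7, -0.5, -1.2]
gripper_width: 0.171
gripper_force: 30.0
```

Emit:
arm_command(motion=[[8,0,0,2,0,0,0],[8,0,0,2,0,0,0],[8,0,0,0,0,0,0]])

```text
time_s: 14.3
tcp_pos: [0.5698, 0.1495, 0.1196]
ee_rot: [[0.011, -1.0, 0.001], [-1.0, -0.011, 0.0], [-0.0, -0.001, -1.0]]
wrist_force: [-0.6, 0.3, 2.8]
gripper_width: 0.173
gripper_force: 30.0
```

Emit:
arm_command(motion=[[8,0,0,2,0,0,0],[8,0,0,2,0,0,0],[8,0,0,1,0,0,0],[8,0,0,0,0,0,0]])

```text
time_s: 14.7
tcp_pos: [0.5699, 0.1495, 0.115]
ee_rot: [[0.011, -1.0, 0.001], [-1.0, -0.011, 0.0], [-0.0, -0.001, -1.0]]
wrist_force: [-2.8, 0.2, 6.1]
gripper_width: 0.169
gripper_force: 30.0
```

Emit:
arm_command(motion=[[8,0,0,1,0,0,0],[8,0,0,0,0,0,0]])

```text
time_s: 14.9
tcp_pos: [0.5698, 0.1495, 0.1143]
ee_rot: [[0.011, -1.0, 0.001], [-1.0, -0.011, 0.0], [-0.0, -0.001, -1.0]]
wrist_force: [-2.7, -0.2, 6.5]
gripper_width: 0.17
gripper_force: 30.0
```

Emit:
arm_command(motion=[[8,0,0,1,0,0,0],[8,0,0,0,0,0,0],[8,0,0,0,0,0,0]])

```text
time_s: 15.2
tcp_pos: [0.5699, 0.1495, 0.1142]
ee_rot: [[0.012, -1.0, 0.001], [-1.0, -0.012, 0.0], [-0.0, -0.001, -1.0]]
wrist_force: [-4.1, -0.7, 11.5]
gripper_width: 0.168
gripper_force: 30.0
```

Emit:
arm_command(motion=[[8,0,0,0.7,0,0,0],[8,0,0,0,0,0,0],[8,0,0,0,0,0,0]])

```text
time_s: 15.5
tcp_pos: [0.5699, 0.1495, 0.1142]
ee_rot: [[0.012, -1.0, 0.002], [-1.0, -0.012, -0.0], [0.0, -0.002, -1.0]]
wrist_force: [-5.6, 0.1, 13.9]
gripper_width: 0.168
gripper_force: 30.0
```

Emit:
arm_command(motion=[[8,0,1,0,0,0,0],[8,0,0,0,0,0,0],[8,0,0,0,0,0,0]])

```text
time_s: 15.8
tcp_pos: [0.5698, 0.1495, 0.1142]
ee_rot: [[0.012, -1.0, 0.004], [-1.0, -0.012, 0.0], [-0.0, -0.004, -1.0]]
wrist_force: [-3.3, -0.8, 12.8]
gripper_width: 0.17
gripper_force: 30.0
```

Emit:
arm_command(motion=[[8,0,0.5,0.7,0,0,0],[8,0,0,0,0,0,0],[8,0,0,0,0,0,0],[8,0,0,0,0,0,0],[8,0,0,0,0,0,0]])

```text
time_s: 16.3
tcp_pos: [0.5698, 0.1495, 0.1142]
ee_rot: [[0.012, -1.0, 0.005], [-1.0, -0.012, 0.0], [-0.0, -0.005, -1.0]]
wrist_force: [-3.1, -1.5, 15.3]
gripper_width: 0.168
gripper_force: 30.0
```

Run:
```python
from h import *
delta(.570,.150,.1143,-89.4)
tc=np.array(sense()['tcp_pos']);q=[.5692095,.2349758,.0107184];f=.0075
x0,y0=310,220;k=6
raw=cv2.resize(capture('side')[y0:320,x0:375][...,::-1],(0,0),fx=k,fy=k,interpolation=cv2.INTER_CUBIC);raw=np.clip(raw*1.6,0,255).astype(np.uint8);im=raw.copy()
L=np.array([[x,y,z] for x in(-f,f) for y in(-.118,-.052) for z in(.1,.146)]);uv=((proj('side',W(q,L))-[x0,y0]+.5)*k).astype(int)
for i in range(8):
    for b in(1,2,4):
        if not i&b: cv2.line(im,tuple(map(int,uv[i])),tuple(map(int,uv[i|b])),(0,0,255),1)
cv2.imwrite('pics/b3.png',np.hstack([raw,im]))
```

```text
t 16.3 tcp [0.5698 0.1495 0.1142] turn [-0.0047  0.0004  0.0019] shift(goal axes) [-0.5 -0.3 -0.1] shift(now) [-0.5 -0.3 -0.1] F [-3.1 -1.5 15.3] w 14.6 gf 30.0
```

View pics/b3.png

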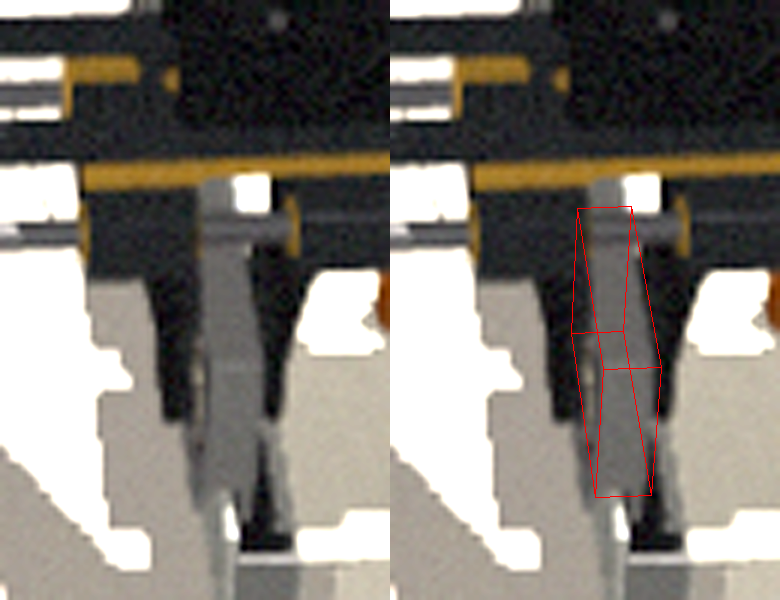

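The label sits on the lip with its bottom edge at about (235,493), matching the predicted home box. It holds at 15 N, so I hand in.

```bash
python3 -c "
from station import *
print(finish_job())"
```

```text
the job is handed in; nothing more can be done
None
```

I squeezed and released the scanner trigger, then seated the label in the open right-hand bay. The job is handed in with the gripper still holding it down at about 15 N (16.3 s of the 42 s). The trigger was checked only from gripper width and force, since no reading or picture of it was available.

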